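# Seat the plug-in module and latch the chassis door

## Robot

A 6-joint arm with a two-finger parallel gripper is mounted at the origin on the work surface. World frame = base frame: x ahead of the robot, y to its left, z up, the work surface at z = 0. Lengths are in m, angles in rad, forces in N, time in s.
With the tool pointing down it reaches from about 0.35 to 0.875 m from the base axis. Payload 4.2 kg.
Tool frame: the origin (TCP) lies midway between the tips of the shut fingers; the grasp point (between the pads) lies 19 mm behind it (env.tcp_to_grasp is the distance from the TCP to the grasp point, in m); z points along the fingers, y is the line along which they close (so a half turn about z gives the same grasp; the last joint's range is limited). The gripper opens to 87 mm and grips with 3 to 60 N. Pads are 19 mm wide; open, the fingers measure 117 mm over their backs; the gripper's body (75 mm by 190 mm) begins 51 mm behind the grasp point.
Start: joints at [-0.897, 0.385, 0.008, 0, -1.194, -0.259], TCP at [0.252, -0.572, 0.223] pointing down, gripper open.
Joint ranges: [-3.14, 3.14], [-1.21, 2.06], [-1.07, 1.41], [-3.16, 2.05], [-2.99, -0.16], [-3.1, 3.1]. Speed limits (rad/s): [2.79, 2.79, 3.14, 3.14, 3.14, 3.14].

## Interface

Orientations are given as a 3x3 rotation matrix whose columns are the frame's x, y, z axes.
In Python, from cell import observe, vision, workorder, env gives the robot as it stands.
- The arm moves only by the tool servo_tool, never from a script. Its argument "series" is a list of rows, each a list of 7 numbers: the shift along the tool's x, y, z in mm, then the turn, a rotation vector about the tool's x, y, z in rad, then the gripper command: -1 is shut, 1 is fully open, values between are in proportion. In form: [[dx, dy, dz, wx, wy, wz, claw], ...]. A call has exactly 5 rows; each row is the pose to reach, as a shift and turn from the pose commanded when the call began, along the tool's axes at that moment; what a row does not reach only later rows make up. A row lasts 1/12 s, in which the tool goes at most 41.7 mm and 7.16 degrees, less where a joint would pass 70% of its speed; a pose out of reach is approached as far as the arm can. A call with a gripper value outside its range is refused whole. The fingers move at their own pace and stop on an object; "grip_force" is the grip in N (left out, the last holds). Time passes only in rows, so rows that repeat a pose let the fingers close, or fill a call up. It gives the time, the measured TCP pose, the force, the opening and the grip force at its end, in the units of the state.
- observe(): the state, without advancing time (a new reading comes with each control period).
- vision.capture(name): name is "side" or "top"; returns (picture, depth): 480x640x3 uint8, red, green, blue; 480x640 float32, m along the optical axis (not along the pixel's ray), 0 where there is no reading.
- vision.camera_info(name): a dict with "fx", "fy", "cx", "cy" (pixels), "rvec" (rotation vector, rad) and "tvec" (3), from world to camera coordinates, as OpenCV has them. Camera axes: x right, y down, z forward; pixel columns grow to the right and rows downward; lengths in m; the calibration is good to about 2 mm. A picture is of the moment at which its call begins. camera_info takes no time and is no camera call.
- workorder.job_done(): hands the job in; it is judged then, once.
The state is a dict: "t": time; "joint_pos": joint angles; "qd": joint speeds; "joint_efforts": joint torques, N m; "ee_pos": TCP position; "orientation": TCP orientation; "contact_force": force on the tool from outside, world axes, zero at the start; "moment": the same for the moment, N m; "grip_width": finger opening in m; "grip_force": force on a finger pad.
Only numpy, scipy, OpenCV 4.12 (cv2) and the standard library are available. Lean on these libraries where they do the work, as an engineer would, in place of code of your own. Each camera call takes 0.05 s, during which the arm holds its last target. There are 200 camera calls.

## Task

Push the half-drawn plug-in module of the instrument chassis fully home in its guides, then swing the chassis door shut and press it until its sprung latch snaps in behind the strike, so that it stays shut by itself. Press firmly but gently: 25 N is too much for the module and for the door. Leave the things lying around on the bench alone, and let go at the end.

Things in the scene. Friction and masses are not known exactly. Their poses are not given: they have to be found in the camera images.
- chassis: Aluminium half-rack instrument case, fixed to the bench, 220 deep (x) x 250 wide (y) x 170 high, open at the front. Origin: centre of its underside, on the bench. Its own axes: +x to the back, -x out of the open front, +y to the left seen by someone looking in +x (the hinge side), z up. The front rim lies at x = -110 mm. The top at 170 mm is flat.
- module (a joint): Plug-in module: how far it stands out of its home place, m; 0 = fully home on a rigid end stop, 0.025 to 0.055 at the start. Slides along the chassis's x only, with about 4 N friction. Its flat steel front plate is 44 wide, 28 to 148 mm above the bench, centred at chassis y = -30 mm. The closing door does not push it home: it would stay several mm out.
- module_face (a point): Point on the front face of the module's front plate, in the middle of its width, 123 mm above the bench; moves with the module. At home it lies at chassis x = -112 mm, 2 mm proud of the front rim, so it can be pushed all the way from outside.
- door (a joint): Door angle a, rad: 0 = nominally shut, grows as it opens (0.9 to 1.2 at the start); rigid stop at -0.020. Aluminium, 215 wide, 14 to 164 mm above the bench, 10 thick, 0.7 kg; stays where left. In chassis axes the hinge is at x = -120, y = +115 mm, the free edge lies from it towards (-sin a, -cos a), and the outer face, the one to push, looks towards (-cos a, +sin a).
- door_hinge (a point): Point on the hinge axis, 129 mm above the bench, in the plane of the door's inner face.
- door_push (a point): Point on the door's flat outer face, 170 mm from the hinge, 45 mm from the free edge, 129 mm above the bench; moves with the door. Pushing nearer the hinge needs more force.
- latch (a joint): Sprung latch bolt in the door's free edge, m: 0 = fully out, up to 0.008 pressed in. It meets the strike at a door angle of 0.04 to 0.07; the door then resists more and more (to 10 to 20 N at door_push) until, near angle 0 (within 0.012 either way, differing between units), the bolt snaps out behind the strike and the resistance drops. Not snapped in, the door springs ajar when released.
- latch_tip (a point): Outermost edge of the latch bolt: a steel wedge 22 high, 14 thick, 8 mm out of the door's free edge, 134 mm above the bench, bevelled on the side that leads when the door shuts. Moves with the bolt.
- strike_lip (a point): Free edge, outer face, of the strike: a steel plate 3 thick, 40 high, bolted to the chassis's -y side, overlapping the bolt by 6 mm. It is set up to 1.5 mm in or out on each unit, so the door latches at a slightly different angle. Behind the door a rubber gasket pushes back from 3 mm before shut, 1.2 N per mm, holding the latched bolt on the strike.
- screwdriver: Loose screwdriver lying on the bench (bystander). Origin on the bench under its middle.
- foam: Loose black foam packing block 140 x 110 x 46 (bystander). Origin: centre of its underside.
- parts_tray: Loose black divided parts tray 150 x 110 x 40 (bystander). Origin: centre of its underside.

How it is judged:
By the outcome, as a careful person would: the job done as asked, in the order asked, and still so for the second after the job is handed in, with the robot touching nothing.
It also fails if it takes over 56 s, if anything falls off the work surface, if the arm or the gripper's body presses on something with over 40 N, if the wrist force passes 120 N, or if a joint passes its speed limit or range.

## Working session

There is one attempt and no reset: what is moved stays moved. The work goes in short steps, Python scripts to look and compute and a tool call to move; the robot and the scene stay as the last step left them, time stands still between calls to the robot, and variables do not carry over. Pictures are saved under pics/ and viewed, at most 10 in all, crops included, and the job is handed in when it is done.

Besides the shell and the picture viewer there is one more tool, called by a JSON object that holds its "fn" and its "kwargs", one argument or row to a line. servo_tool: Moves the arm, as the interface text tells. Its arguments: {"type":"object","properties":{"series":{"type":"array","items":{"type":"array","items":{"type":"number"}}},"grip_force":{"type":"number"}},"required":["series"]}

```bash
mkdir -p pics; cat > h.py <<'E'
import numpy as np, cv2
from cell import observe, vision, workorder, env
def snap(name, tag):
    p,d=vision.capture(name); cv2.imwrite(f'pics/{tag}.png',p[:,:,::-1]); np.save(f'pics/{tag}.npy',d); return p,d
def world(name,d,u,v,z=None):
    c=vision.camera_info(name); R=cv2.Rodrigues(np.array(c['rvec'],float))[0]; t=np.array(c['tvec'],float).ravel()
    r=np.array([(u-c['cx'])/c['fx'],(v-c['cy'])/c['fy'],1.])
    o=-R.T@t; r=R.T@r
    if z is not None: return o+r*(z-o[2])/r[2]
    return o+r*d
E
python3 - <<'E'
from h import *
for n in ('side','top'): snap(n,n+'0'); c=vision.camera_info(n); print(n,c, world(n,0,0,0))
s=observe(); print(s)
E
```

```text
side {'fx': 448.00888313794457, 'fy': 448.00888313794457, 'cx': 324.68344558099307, 'cy': 240.34306214056113, 'rvec': array([ 0.07358939, -2.75836514,  1.45771123]), 'tvec': array([0.62381348, 0.13060018, 1.19320786])} [0.57886334 0.9431951  0.77797488]
top {'fx': 479.1789995102107, 'fy': 479.1789995102107, 'cx': 318.4478612695732, 'cy': 237.78776523609085, 'rvec': array([ 2.17693909, -2.12429488,  0.12639004]), 'tvec': array([-0.01632026,  0.61076774,  1.2608076 ])} [ 0.4458736  -0.01653563  1.32810492]
{'t': 0.1, 'joint_pos': array([-8.97365825e-01,  3.85494747e-01,  6.75100903e-03, -4.05207952e-04,
       -1.19400646e+00, -2.58602404e-01]), 'qd': array([-0.00224874, -0.00319286,  0.00463086,  0.00090221, -0.0010662 ,
       -0.00095792]), 'joint_efforts': array([-1.18624601e-03, -3.91690421e+01,  1.87934858e+01,  4.23176318e+00,
        1.34965187e-02, -7.14783027e-05]), 'ee_pos': array([ 0.25168494, -0.57149229,  0.22155981]), 'orientation': array([[-9.15245780e-01, -4.02894910e-01, -9.24030256e-04],
       [-4.02895947e-01,  9.15244093e-01,  1.76228275e-03],
       [ 1.35698485e-04,  1.98520989e-03, -9.99998020e-01]]), 'contact_force': array([ 0.14670938,  0.75731941, -1.04677313]), 'moment': array([-9.05634411e-03, -1.20354316e-03,  7.36853383e-05]), 'grip_force': 0.0, 'grip_width': 0.08665367420503166}
```

View pics/side0.png

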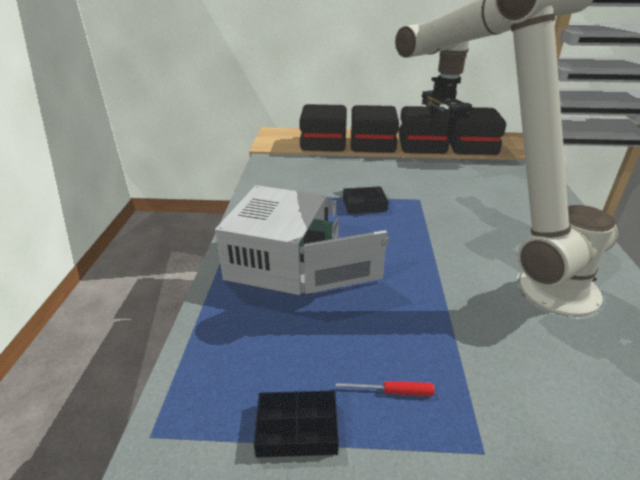

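View pics/top0.png

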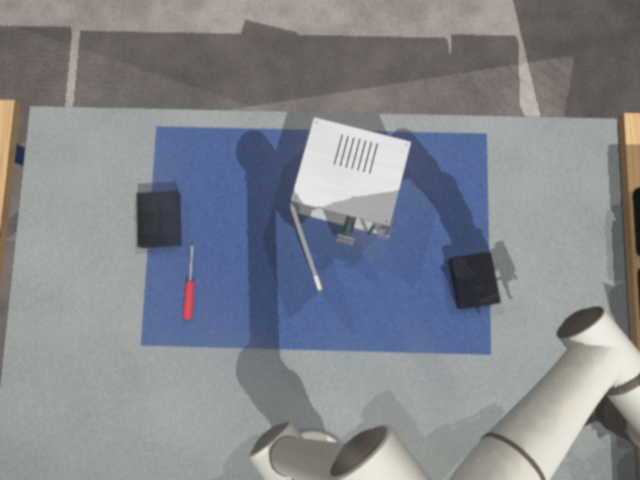

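The side view shows the chassis at about (275,240) with its door ajar toward the robot. In the top view the chassis top has corners near (316,118), (411,141), (390,225) and (293,198). The door runs from (295,203) to (320,290), and the module plate is near (345,240).

```bash
python3 - <<'E'
import cv2
p=cv2.imread('pics/top0.png')[105:300,275:430]
cv2.imwrite('pics/c1.png',cv2.resize(p,None,fx=3.07*1,fy=3.07,interpolation=cv2.INTER_CUBIC) if 0 else cv2.resize(p,(465,585),interpolation=cv2.INTER_CUBIC))
E
```

```text
(no output)
```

View pics/c1.png

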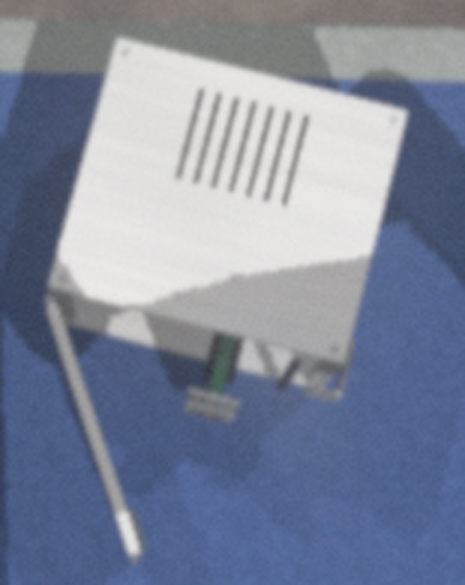

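The crop (3x, offset 275,105) shows the top corners at (117,38), (408,112), (345,362) and (52,287). The module plate is at about (212,400), and the door's top edge runs from (55,302) to (128,512).

```bash
cat >> h.py <<'E'
def cloud(name,d):
    c=vision.camera_info(name); R=cv2.Rodrigues(np.array(c['rvec'],float))[0]; t=np.array(c['tvec'],float).ravel()
    v,u=np.nonzero(d>0); z=d[v,u]
    return (np.c_[(u-c['cx'])/c['fx']*z,(v-c['cy'])/c['fy']*z,z]-t)@R
E
python3 - <<'E'
from h import *
from scipy.optimize import least_squares
px=np.array([[117,38],[408,112],[345,362],[52,287]])/3+[275,105]
W=np.array([world('top',0,u,v,z=.17) for u,v in px])
L=np.array([[.11,.125],[.11,-.125],[-.11,-.125],[-.11,.125]])
def T(p,L): c,s=np.cos(p[2]),np.sin(p[2]); return L@np.array([[c,s],[-s,c]])+p[:2]
r=least_squares(lambda p:(T(p,L)-W[:,:2]).ravel(),[.65,0,-.2]); p=r.x; print('chassis',p,'resid mm',r.fun.reshape(-1,2)*1e3)
np.save('ch.npy',p)
c,s=np.cos(p[2]),np.sin(p[2])
for n in('top','side'):
    X=cloud(n,np.load(f'pics/{n}0.npy')); X=np.c_[(X[:,:2]-p[:2])@np.array([[c,-s],[s,c]]),X[:,2]]
    t=X[(abs(X[:,0])<.09)&(abs(X[:,1])<.1)&(X[:,2]>.12)&(X[:,2]<.2)]; print(n,'topz',np.median(t[:,2]))
    m=X[(X[:,0]<-.12)&(X[:,0]>-.19)&(abs(X[:,1]+.03)<.03)&(X[:,2]>.03)&(X[:,2]<.16)]
    print('module',len(m)); print((m[np.argsort(-m[:,2])][:45]*1e3).round(0).tolist() if n=='top' else '')
    d=X[(X[:,0]<-.14)&(X[:,0]>-.36)&(X[:,1]>.01)&(X[:,1]<.14)&(X[:,2]>.03)&(X[:,2]<.18)]
    if n=='top': d=d[d[:,2]>.155]
    q=np.polyfit(d[:,0],d[:,1],1); print('door',len(d),q,'a',np.arctan2(1,q[0]), 'y at x=-.12',np.polyval(q,-.12),'minx',d[:,0].min(), 'std',np.std(d[:,1]-np.polyval(q,d[:,0])))
E
```

```text
chassis [ 0.76291927 -0.08127524 -0.23146754] resid mm [[-0.11660606 -0.76172155]
 [ 1.40849326 -0.28775711]
 [-1.03067454 -0.89079804]
 [-0.26121267  1.94027669]]
top topz 0.17136435755414056
module 254
[[-162.0, -43.0, 154.0], [-160.0, -9.0, 152.0], [-158.0, -19.0, 152.0], [-162.0, -33.0, 152.0], [-162.0, -15.0, 151.0], [-161.0, -48.0, 151.0], [-162.0, -40.0, 151.0], [-161.0, -27.0, 151.0], [-159.0, -45.0, 151.0], [-159.0, -24.0, 150.0], [-158.0, -27.0, 150.0], [-157.0, -11.0, 150.0], [-158.0, -37.0, 150.0], [-161.0, -7.0, 150.0], [-161.0, -35.0, 150.0], [-159.0, -14.0, 149.0], [-160.0, -40.0, 149.0], [-157.0, -39.0, 149.0], [-161.0, -45.0, 149.0], [-138.0, -32.0, 149.0], [-160.0, -17.0, 149.0], [-160.0, -19.0, 148.0], [-162.0, -20.0, 148.0], [-162.0, -10.0, 148.0], [-162.0, -22.0, 148.0], [-158.0, -16.0, 148.0], [-158.0, -47.0, 148.0], [-157.0, -21.0, 148.0], [-151.0, -33.0, 148.0], [-160.0, -30.0, 148.0], [-159.0, -42.0, 148.0], [-158.0, -34.0, 148.0], [-160.0, -37.0, 148.0], [-157.0, -29.0, 147.0], [-163.0, -28.0, 147.0], [-157.0, -9.0, 147.0], [-153.0, -25.0, 147.0], [-136.0, -29.0, 147.0], [-162.0, -30.0, 147.0], [-140.0, -25.0, 147.0], [-128.0, -22.0, 147.0], [-146.0, -21.0, 147.0], [-129.0, -27.0, 147.0], [-161.0, -25.0, 147.0], [-162.0, -48.0, 147.0]]
door 302 [0.65749351 0.2019474 ] a 0.9891712842398325 y at x=-.12 0.12304818166623384 minx -0.29846906080905306 std 0.003449413861901351
side topz 0.16926073518884582
module 343

door 3124 [0.65834813 0.20776395] a 0.9885748384068199 y at x=-.12 0.12876216988912792 minx -0.30585210401078317 std 0.002389903712019632
```

```bash
cat >> h.py <<'E'
from scipy.spatial.transform import Rotation as Ro
p=np.load('ch.npy') 
C=Ro.from_euler('z',p[2]).as_matrix()
def st():
    s=observe(); q=C.T@(s['ee_pos']-[p[0],p[1],0]); print('t',round(s['t'],2),'tcp in chassis mm',(q*1e3).round(1),'F ch',(C.T@s['contact_force']).round(1),'j',np.round(s['joint_pos'],2)); return s,q
def rel(x,y,z,yaw=0):
    s,q=st(); O=s['orientation']; X=C@np.array([x,y,z])/1e3+[p[0],p[1],0]
    G=C@Ro.from_euler('z',yaw).as_matrix()@np.diag([-1,1,-1]).astype(float)
    print('shift',(O.T@(X-s['ee_pos'])*1e3).round(1),'turn',Ro.from_matrix(O.T@G).as_rotvec().round(4))
E
python3 -c "
from h import *
rel(-205,-30,225)"
```

```text
t 0.1 tcp in chassis mm [-385.1 -594.4  221.6] F ch [-0.   0.8 -1. ] j [-0.9   0.39  0.01 -0.   -1.19 -0.26]
shift [-483.7  342.2   -2.8] turn [ 0.0019 -0.0008  0.6461]
```

{"fn": "servo_tool", "kwargs": {
  "series": [
    [-32,23,0,0,0,0.12,-1],
    [-64,46,0,0,0,0.24,-1],
    [-97,68,0,0,0,0.36,-1],
    [-129,91,0,0,0,0.48,-1],
    [-161,114,-1,0.002,0,0.6,-1]
  ],
  "grip_force": 20
}}

```text
t: 0.52
ee_pos: [0.3506, -0.4065, 0.2228]
orientation: [[-0.986, 0.168, -0.001], [0.168, 0.986, -0.001], [0.001, -0.001, -1.0]]
contact_force: [0.4, 0.0, 0.2]
grip_width: 0.0614
grip_force: 0.0
```

```bash
python3 -c "
from h import *
rel(-205,-30,225)"
```

```text
t 0.52 tcp in chassis mm [-326.8 -411.1  222.8] F ch [0.3 0.1 0.2] j [-0.56  0.23 -0.21  0.   -1.13 -1.18]
shift [-145.5  372.7   -2.6] turn [-0.0008 -0.0005  0.063 ]
```

{"fn": "servo_tool", "kwargs": {
  "series": [
    [-14,37,0,0,0,0.03,-1],
    [-28,74,0,0,0,0.06,-1],
    [-43,111,0,0,0,0.06,-1],
    [-58,148,-1,0,0,0.06,-1],
    [-72,184,-1,0,0,0.06,-1]
  ]
}}

```text
t: 0.93
ee_pos: [0.4516, -0.2364, 0.2241]
orientation: [[-0.975, 0.22, 0.0], [0.22, 0.975, -0.002], [-0.0, -0.001, -1.0]]
contact_force: [0.1, -0.0, -0.5]
grip_width: 0.0282
grip_force: 0.0
```

```bash
python3 -c "
from h import *
rel(-205,-30,225)"
```

```text
t 0.93 tcp in chassis mm [-267.5 -222.4  224.1] F ch [ 0.1 -0.  -0.5] j [-0.16  0.19 -0.27  0.   -1.12 -1.63]
shift [-64.2 191.8  -1.1] turn [-0.0015  0.0005  0.0093]
```

{"fn": "servo_tool", "kwargs": {
  "series": [
    [-12,36,0,0,0,0.005,-1],
    [-24,72,0,0,0,0.005,-1],
    [-36,108,0,0,0,0.005,-1],
    [-48,144,0,0,0,0.005,-1],
    [-60,180,0,0,0,0.005,-1]
  ]
}}

```text
t: 1.35
ee_pos: [0.5496, -0.0741, 0.2236]
orientation: [[-0.974, 0.225, -0.001], [0.225, 0.974, -0.002], [0.0, -0.002, -1.0]]
contact_force: [0.2, -0.6, -0.7]
grip_width: 0.0016
grip_force: 0.0
```

{"fn": "servo_tool", "kwargs": {
  "series": [
    [0,0,0,0,0,0,-1],
    [0,0,25,0,0,0,-1],
    [0,0,50,0,0,0,-1],
    [0,0,75,0,0,0,-1],
    [0,0,75,0,0,0,-1]
  ]
}}

```text
t: 1.77
ee_pos: [0.5453, -0.0761, 0.1435]
orientation: [[-0.974, 0.227, -0.011], [0.227, 0.974, -0.001], [0.011, -0.004, -1.0]]
contact_force: [-0.5, 0.7, -0.4]
grip_width: 0.0005
grip_force: 0.0
```

```bash
python3 -c "
from h import *
rel(-190,-30,118)
snap('side','s1');p2,_=snap('top','t1')
"
python3 - <<'E'
import cv2,numpy as np
a=cv2.imread('pics/s1.png')[160:310,200:400];b=cv2.imread('pics/t1.png')[130:280,280:480]
cv2.imwrite('pics/c2.png',np.vstack([cv2.resize(a,(400,300)),cv2.resize(b,(400,300))]))
E
```

```text
t 1.77 tcp in chassis mm [-213.   -44.9  143.5] F ch [-0.7  0.6 -0.4] j [ 0.16  0.34 -0.28 -0.   -0.97 -1.95]
shift [-23.3  14.9  25.2] turn [-0.004  -0.0107  0.0029]
```

View pics/c2.png

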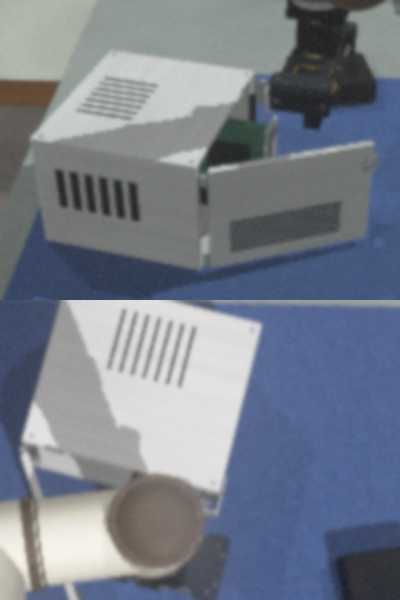

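The crop shows the shut fingers (upper half, about (312,115)) hanging in front of the module with nothing touching. Next I go down and approach the module.

{"fn": "servo_tool", "kwargs": {
  "series": [
    [0,4,5,0,0,0,-1],
    [-3,8,10,0,0,0,-1],
    [-7,12,17,0,-0.005,0,-1],
    [-12,15,24,0,-0.01,0,-1],
    [-15,15,24,0,-0.01,0,-1]
  ]
}}

```text
t: 2.28
ee_pos: [0.5672, -0.0644, 0.1234]
orientation: [[-0.974, 0.225, 0.008], [0.225, 0.974, -0.004], [-0.009, -0.002, -1.0]]
contact_force: [-1.2, -0.2, -0.0]
grip_width: 0.0002
grip_force: 0.0
```

{"fn": "servo_tool", "kwargs": {
  "series": [
    [-3,0,0,0,0,0,-1],
    [-6,0,0,0,0,0,-1],
    [-9,0,0,0,0,0,-1],
    [-12,0,0,0,0,0,-1],
    [-15,0,0,0,0,0,-1]
  ]
}}

```text
t: 2.7
ee_pos: [0.5824, -0.0685, 0.1253]
orientation: [[-0.974, 0.226, 0.01], [0.226, 0.974, -0.004], [-0.011, -0.001, -1.0]]
contact_force: [0.5, 0.2, -0.5]
grip_width: 0.0009
grip_force: 0.0
```

```bash
python3 -c "
from h import *
rel(-170,-30,118)"
```

```text
t 2.7 tcp in chassis mm [-178.7  -28.9  125.3] F ch [ 0.5  0.3 -0.5] j [ 0.16  0.4  -0.23  0.01 -0.93 -1.96]
shift [-8.6 -1.1  7.4] turn [-0.0014  0.011   0.0039]
```

{"fn": "servo_tool", "kwargs": {
  "series": [
    [-2,0,2,0,0.01,0,-1],
    [-4,0,4,0,0.01,0,-1],
    [-6,0,6,0,0.01,0,-1],
    [-8,-1,6,0,0.01,0,-1],
    [-10,-1,6,0,0.01,0,-1]
  ]
}}

```text
t: 3.12
ee_pos: [0.5898, -0.0713, 0.1181]
orientation: [[-0.974, 0.226, -0.004], [0.226, 0.974, -0.001], [0.004, -0.002, -1.0]]
contact_force: [-5.0, 3.0, -0.7]
grip_width: 0.0006
grip_force: 2.2
```

{"fn": "servo_tool", "kwargs": {
  "series": [
    [-2,0,0,0,0,0,-1],
    [-4,0,0,0,0,0,-1],
    [-6,0,0,0,0,0,-1],
    [-8,0,0,0,0,0,-1],
    [-10,0,0,0,0,0,-1]
  ]
}}

```text
t: 3.53
ee_pos: [0.6007, -0.074, 0.1185]
orientation: [[-0.974, 0.226, -0.002], [0.226, 0.974, -0.002], [0.001, -0.002, -1.0]]
contact_force: [-5.0, 1.2, -2.6]
grip_width: 0.0006
grip_force: 2.2
```

```bash
python3 -c "
from h import *
rel(-122,-30,120)"
```

```text
t 3.53 tcp in chassis mm [-159.6  -30.1  118.5] F ch [-5.2  0.  -2.6] j [ 0.15  0.44 -0.18  0.   -0.95 -1.94]
shift [-37.6  -0.   -1.5] turn [-0.0021 -0.0014  0.0038]
```

{"fn": "servo_tool", "kwargs": {
  "series": [
    [-3,0,0,0,0,0,-1],
    [-6,0,0,0,0,0,-1],
    [-9,0,0,0,0,0,-1],
    [-12,0,0,0,0,0,-1],
    [-15,0,0,0,0,0,-1]
  ]
}}

```text
t: 3.95
ee_pos: [0.616, -0.0775, 0.1192]
orientation: [[-0.974, 0.226, -0.0], [0.226, 0.974, -0.002], [-0.0, -0.002, -1.0]]
contact_force: [-3.7, 0.5, -4.0]
grip_width: 0.0001
grip_force: 2.3
```

{"fn": "servo_tool", "kwargs": {
  "series": [
    [-3,0,0,0,0,0,-1],
    [-6,0,0,0,0,0,-1],
    [-9,0,0,0,0,0,-1],
    [-11,0,0,0,0,0,-1],
    [-13,0,0,0,0,0,-1]
  ]
}}

```text
t: 4.37
ee_pos: [0.6288, -0.0804, 0.1193]
orientation: [[-0.974, 0.225, 0.0], [0.225, 0.974, -0.002], [-0.001, -0.002, -1.0]]
contact_force: [-4.5, 0.1, -2.7]
grip_width: 0.0005
grip_force: 2.2
```

```bash
python3 -c "
from h import *
rel(-122,-30,120)"
```

```text
t 4.37 tcp in chassis mm [-130.7  -29.9  119.3] F ch [-4.4 -0.9 -2.7] j [ 0.13  0.48 -0.11  0.   -0.98 -1.93]
shift [-8.7 -0.2 -0.7] turn [-0.0018  0.0008  0.004 ]
```

{"fn": "servo_tool", "kwargs": {
  "series": [
    [-1,0,0,0,0,0,-1],
    [-2,0,0,0,0,0,-1],
    [-3,0,0,0,0,0,-1],
    [-4,0,0,0,0,0,-1],
    [-5,0,0,0,0,0,-1]
  ]
}}

```text
t: 4.78
ee_pos: [0.6335, -0.0814, 0.1194]
orientation: [[-0.974, 0.225, 0.0], [0.225, 0.974, -0.002], [-0.001, -0.002, -1.0]]
contact_force: [-4.9, -1.8, -1.1]
grip_width: 0.0003
grip_force: 2.1
```

{"fn": "servo_tool", "kwargs": {
  "series": [
    [-0.4,0,0,0,0,0,-1],
    [-0.8,0,0,0,0,0,-1],
    [-1.2,0,0,0,0,0,-1],
    [-1.6,0,0,0,0,0,-1],
    [-2,0,0,0,0,0,-1]
  ]
}}

```text
t: 5.2
ee_pos: [0.6354, -0.0818, 0.1194]
orientation: [[-0.974, 0.225, 0.0], [0.225, 0.974, -0.002], [-0.001, -0.002, -1.0]]
contact_force: [-4.3, -1.6, -2.4]
grip_width: 0.0001
grip_force: 2.0
```

{"fn": "servo_tool", "kwargs": {
  "series": [
    [-0.3,0,0,0,0,0,-1],
    [-0.6,0,0,0,0,0,-1],
    [-0.9,0,0,0,0,0,-1],
    [-1.2,0,0,0,0,0,-1],
    [-1.5,0,0,0,0,0,-1]
  ]
}}

```text
t: 5.62
ee_pos: [0.6369, -0.0822, 0.1194]
orientation: [[-0.974, 0.225, 0.0], [0.225, 0.974, -0.002], [-0.001, -0.002, -1.0]]
contact_force: [-5.3, -2.1, -0.7]
grip_width: 0.0007
grip_force: 2.0
```

{"fn": "servo_tool", "kwargs": {
  "series": [
    [-0.3,0,0,0,0,0,-1],
    [-0.6,0,0,0,0,0,-1],
    [-0.9,0,0,0,0,0,-1],
    [-1.2,0,0,0,0,0,-1],
    [-1.2,0,0,0,0,0,-1]
  ]
}}

```text
t: 6.03
ee_pos: [0.6371, -0.0822, 0.1194]
orientation: [[-0.974, 0.226, -0.002], [0.226, 0.974, -0.002], [0.001, -0.002, -1.0]]
contact_force: [-7.0, -1.3, 0.9]
grip_width: 0.0006
grip_force: 3.2
```

{"fn": "servo_tool", "kwargs": {
  "series": [
    [-0.3,0,0,0,0,0,-1],
    [-0.6,0,0,0,0,0,-1],
    [-0.9,0,0,0,0,0,-1],
    [-1.2,0,0,0,0,0,-1],
    [-1.2,0,0,0,0,0,-1]
  ]
}}

```text
t: 6.45
ee_pos: [0.6372, -0.0823, 0.1194]
orientation: [[-0.974, 0.226, -0.004], [0.226, 0.974, -0.001], [0.004, -0.002, -1.0]]
contact_force: [-8.7, -0.2, 2.5]
grip_width: 0.0004
grip_force: 4.7
```

```bash
python3 -c "
from h import *
rel(-122,-30,120)"
```

```text
t 6.45 tcp in chassis mm [-122.2  -29.8  119.4] F ch [-8.4 -2.2  2.5] j [ 0.12  0.5  -0.08  0.   -1.   -1.92]
shift [-0.2 -0.2 -0.6] turn [-0.0022 -0.0038  0.0039]
```

{"fn": "servo_tool", "kwargs": {
  "series": [
    [-0.5,0,0,0,0,0,-1],
    [-1,0,0,0,0,0,-1],
    [-1.5,0,0,0,0,0,-1],
    [-2,0,0,0,0,0,-1],
    [-2,0,0,0,0,0,-1]
  ]
}}

```text
t: 6.87
ee_pos: [0.6371, -0.0823, 0.1194]
orientation: [[-0.974, 0.226, -0.009], [0.226, 0.974, -0.001], [0.008, -0.003, -1.0]]
contact_force: [-14.1, 2.9, 5.7]
grip_width: 0.0005
grip_force: 7.2
```

{"fn": "servo_tool", "kwargs": {
  "series": [
    [5,0,0,0,0,0,-1],
    [12,0,0,0,0,0,-1],
    [30,0,0,0,0,0,-1],
    [50,0,-30,0,0,0,-1],
    [60,0,-65,0,0,0,-1]
  ]
}}

```text
t: 7.28
ee_pos: [0.5812, -0.0686, 0.1831]
orientation: [[-0.974, 0.225, -0.002], [0.225, 0.974, -0.001], [0.001, -0.002, -1.0]]
contact_force: [1.0, 0.3, 0.8]
grip_width: 0.0003
grip_force: 0.0
```

```bash
python3 -c "
from h import *
a=.989
n=np.array([-np.cos(a),np.sin(a)])
P=np.array([-120,115])+170*np.array([-np.sin(a),-np.cos(a)])+10*n
print(P,n)
Q=P+45*n; rel(Q[0],Q[1],225)"
```

```text
[-267.52632416   29.93541466] [-0.54952561  0.83547687]
t 7.28 tcp in chassis mm [-179.7  -29.4  183.1] F ch [0.9 0.5 0.8] j [ 0.16  0.35 -0.15  0.   -1.07 -1.96]
shift [112.1  97.4 -41.9] turn [-0.0018 -0.0014  0.0047]
```

{"fn": "servo_tool", "kwargs": {
  "series": [
    [8,0,-25,0,0,0,-1],
    [35,20,-40,0,0,0,-1],
    [60,45,-40,0,0,0,-1],
    [87,71,-40,0,0,0,-1],
    [112,97,-40,0,0,0,-1]
  ]
}}

```text
t: 7.7
ee_pos: [0.4964, 0.0524, 0.226]
orientation: [[-0.974, 0.226, 0.008], [0.226, 0.974, 0.002], [-0.008, 0.003, -1.0]]
contact_force: [0.9, 0.9, -0.7]
grip_width: 0.0003
grip_force: 0.0
```

{"fn": "servo_tool", "kwargs": {
  "series": [
    [0,0,0,0,0,0,-1],
    [0,0,25,0,0,0,-1],
    [0,0,55,0,0,0,-1],
    [0,0,85,0,0,0,-1],
    [0,0,102,0,0,0,-1]
  ]
}}

```text
t: 8.12
ee_pos: [0.496, 0.0511, 0.1205]
orientation: [[-0.974, 0.225, 0.003], [0.225, 0.974, -0.0], [-0.003, 0.001, -1.0]]
contact_force: [-0.1, -0.4, -0.5]
grip_width: 0.0005
grip_force: 0.0
```

```bash
python3 -c "
from h import *
a=.989
n=np.array([-np.cos(a),np.sin(a)])
P=np.array([-120,115])+170*np.array([-np.sin(a),-np.cos(a)])+10*n
for k in (30,15):
  Q=P+k*n; rel(Q[0],Q[1],119)
snap('side','s2'); cv2.imwrite('pics/c3.png',cv2.resize(cv2.imread('pics/s2.png')[140:320,200:440],(720,540)))"
```

```text
t 8.12 tcp in chassis mm [-290.1   67.6  120.5] F ch [-0.1 -0.4 -0.5] j [ 0.43  0.28 -0.44  0.   -0.85 -2.23]
shift [ -6.  -12.6   1.5] turn [0.0006 0.0028 0.0048]
t 8.12 tcp in chassis mm [-290.1   67.6  120.5] F ch [-0.1 -0.4 -0.5] j [ 0.43  0.28 -0.44  0.   -0.85 -2.23]
shift [-14.2 -25.2   1.5] turn [0.0006 0.0028 0.0048]
```

View pics/c3.png

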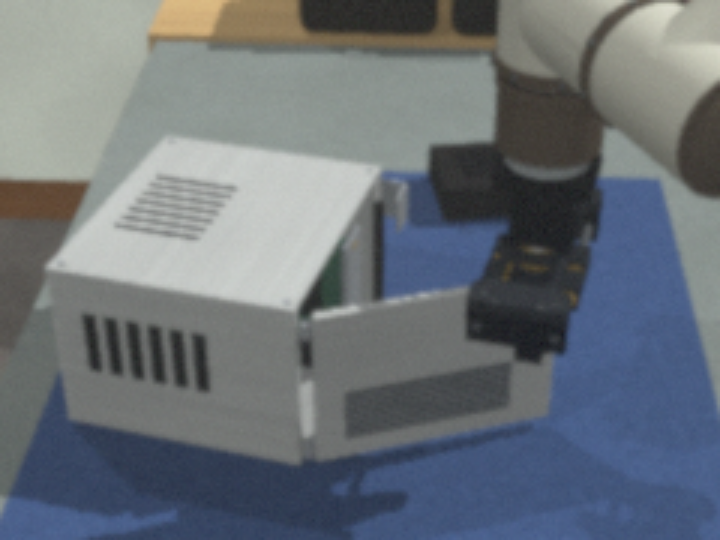

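The crop shows the shut fingers at about (525,350) just outside the door's outer face, with the gripper body clear above the door. The module plate now stands level with the rim. Next is the sweep path for the door.

```bash
cat >> h.py <<'E'
def Q(a,r=170,hx=10.2,hy=13):
    u=np.array([-np.sin(a),-np.cos(a)]); n=np.array([-np.cos(a),np.sin(a)])
    return np.array([-120,115])+r*u+(10+hx*np.cos(a)+hy*np.sin(a))*n
E
python3 -c "
from h import *
s,q=st(); q=q[:2]*1e3
for a in np.arange(1,-.01,-.05):
  d=Q(a)-q; print(round(a,2),'tool dx,dy',(-d[0]).round(1),d[1].round(1))"
```

```text
t 8.17 tcp in chassis mm [-291.6   66.6  118. ] F ch [-1.1 -0.6 -1.9] j [ 0.43  0.28 -0.45  0.   -0.85 -2.23]
1.0 tool dx,dy -14.3 -21.2
0.95 tool dx,dy -17.9 -28.9
0.9 tool dx,dy -22.0 -36.5
0.85 tool dx,dy -26.4 -43.9
0.8 tool dx,dy -31.2 -51.1
0.75 tool dx,dy -36.5 -58.0
0.7 tool dx,dy -42.1 -64.8
0.65 tool dx,dy -48.0 -71.2
0.6 tool dx,dy -54.4 -77.4
0.55 tool dx,dy -61.0 -83.2
0.5 tool dx,dy -68.0 -88.7
0.45 tool dx,dy -75.3 -93.9
0.4 tool dx,dy -82.9 -98.7
0.35 tool dx,dy -90.7 -103.1
0.3 tool dx,dy -98.8 -107.0
0.25 tool dx,dy -107.2 -110.6
0.2 tool dx,dy -115.7 -113.7
0.15 tool dx,dy -124.4 -116.4
0.1 tool dx,dy -133.3 -118.6
0.05 tool dx,dy -142.3 -120.3
-0.0 tool dx,dy -151.4 -121.6
```

{"fn": "servo_tool", "kwargs": {
  "series": [
    [-7,-10,0,0,0,0,-1],
    [-14,-21,0,0,0,0,-1],
    [-16,-25,0,0,0,0,-1],
    [-18,-29,0,0,0,0,-1],
    [-22,-36,0,0,0,0,-1]
  ]
}}

```text
t: 8.58
ee_pos: [0.5099, 0.0107, 0.1231]
orientation: [[-0.974, 0.225, 0.004], [0.225, 0.974, -0.0], [-0.004, 0.0, -1.0]]
contact_force: [0.1, 1.0, 0.3]
grip_width: 0.0003
grip_force: 0.0
```

{"fn": "servo_tool", "kwargs": {
  "series": [
    [-4,-8,0,0,0,0,-1],
    [-9,-15,0,0,0,0,-1],
    [-14,-22,0,0,0,0,-1],
    [-20,-29,0,0,0,0,-1],
    [-26,-35,0,0,0,0,-1]
  ]
}}

```text
t: 9.0
ee_pos: [0.5265, -0.0307, 0.1221]
orientation: [[-0.974, 0.226, 0.0], [0.226, 0.974, -0.002], [-0.001, -0.002, -1.0]]
contact_force: [-0.1, 0.5, 0.0]
grip_width: 0.0005
grip_force: 0.3
```

{"fn": "servo_tool", "kwargs": {
  "series": [
    [-6,-6,0,0,0,0,-1],
    [-13,-12,0,0,0,0,-1],
    [-20,-18,0,0,0,0,-1],
    [-27,-23,0,0,0,0,-1],
    [-35,-28,0,0,0,0,-1]
  ]
}}

```text
t: 9.42
ee_pos: [0.5544, -0.0656, 0.122]
orientation: [[-0.974, 0.226, -0.0], [0.226, 0.974, -0.002], [-0.0, -0.002, -1.0]]
contact_force: [-1.1, 0.8, -1.7]
grip_width: 0.0007
grip_force: 0.2
```

```bash
python3 -c "
from h import *
s,q=st(); q=q[:2]*1e3
for a in (.4,.3,.2,.15,.1,.05,0):
  d=Q(a)-q; print(round(a,2),'tool dx,dy',(-d[0]).round(1),d[1].round(1))"
```

```text
t 9.42 tcp in chassis mm [-206.6  -32.6  122. ] F ch [-1.2  0.6 -1.7] j [ 0.17  0.37 -0.3   0.   -0.91 -1.97]
0.4 tool dx,dy 2.1 0.5
0.3 tool dx,dy -13.8 -7.9
0.2 tool dx,dy -30.7 -14.6
0.15 tool dx,dy -39.4 -17.2
0.1 tool dx,dy -48.3 -19.4
0.05 tool dx,dy -57.3 -21.2
0 tool dx,dy -66.4 -22.4
```

{"fn": "servo_tool", "kwargs": {
  "series": [
    [-6,-3,0,0,0,0,-1],
    [-12,-7,0,0,0,0,-1],
    [-18,-9,0,0,0,0,-1],
    [-24,-12,0,0,0,0,-1],
    [-30,-14,0,0,0,0,-1]
  ]
}}

```text
t: 9.83
ee_pos: [0.5805, -0.0856, 0.1222]
orientation: [[-0.974, 0.225, 0.0], [0.225, 0.974, -0.002], [-0.0, -0.002, -1.0]]
contact_force: [-0.3, -0.1, -0.1]
grip_width: 0.0006
grip_force: 0.2
```

{"fn": "servo_tool", "kwargs": {
  "series": [
    [-4,-1,0,0,0,0,-1],
    [-8,-2,0,0,0,0,-1],
    [-12,-3,0,0,0,0,-1],
    [-15,-4,0,0,0,0,-1],
    [-18,-5,0,0,0,0,-1]
  ]
}}

```text
t: 10.25
ee_pos: [0.5966, -0.0942, 0.1222]
orientation: [[-0.974, 0.225, 0.0], [0.225, 0.974, -0.002], [-0.0, -0.001, -1.0]]
contact_force: [0.3, 0.7, -0.2]
grip_width: 0.0002
grip_force: 0.1
```

```bash
python3 -c "
from h import *
s,q=st(); q=q[:2]*1e3
for a in (.1,.05,0):
  d=Q(a)-q; print(round(a,2),'tool dx,dy',(-d[0]).round(1),d[1].round(1))
snap('side','s3'); cv2.imwrite('pics/c4.png',cv2.resize(cv2.imread('pics/s3.png')[140:320,200:440],(720,540)))"
```

```text
t 10.25 tcp in chassis mm [-158.9  -50.8  122.2] F ch [ 0.1  0.8 -0.2] j [ 0.11  0.44 -0.18  0.   -0.95 -1.91]
0.1 tool dx,dy -0.6 -1.2
0.05 tool dx,dy -9.6 -3.0
0 tool dx,dy -18.7 -4.2
```

View pics/c4.png

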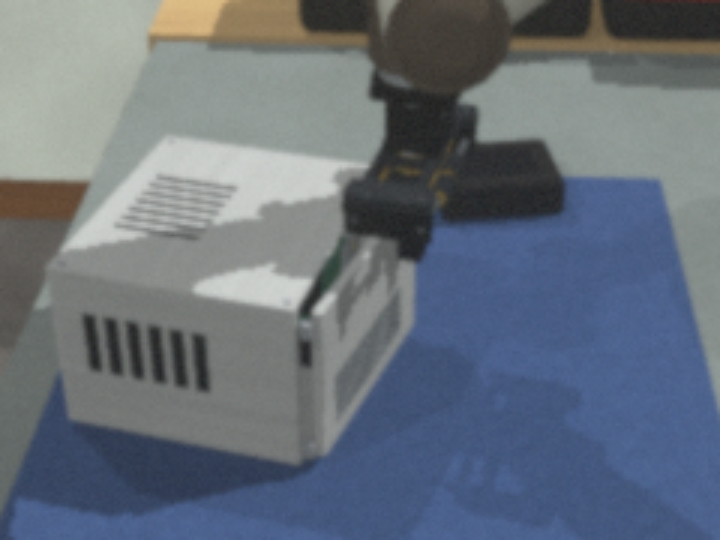

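The door has followed to about 0.1 rad with the fingers on its outer face near (385,245). Now I press slowly.

{"fn": "servo_tool", "kwargs": {
  "series": [
    [-2,-1,0,0,0,0,-1],
    [-4,-2,0,0,0,0,-1],
    [-6,-3,0,0,0,0,-1],
    [-8,-3,0,0,0,0,-1],
    [-9,-3,0,0,0,0,-1]
  ]
}}

```text
t: 10.72
ee_pos: [0.6036, -0.0993, 0.1221]
orientation: [[-0.974, 0.226, -0.003], [0.226, 0.974, -0.002], [0.002, -0.002, -1.0]]
contact_force: [-4.5, 2.2, 3.1]
grip_width: 0.0006
grip_force: 2.3
```

{"fn": "servo_tool", "kwargs": {
  "series": [
    [-1,0,0,0,0,0,-1],
    [-2,0,0,0,0,0,-1],
    [-3,0,0,0,0,0,-1],
    [-4,-1,0,0,0,0,-1],
    [-5,-1,0,0,0,0,-1]
  ]
}}

```text
t: 11.13
ee_pos: [0.6061, -0.1005, 0.122]
orientation: [[-0.974, 0.226, -0.007], [0.226, 0.974, -0.0], [0.006, -0.002, -1.0]]
contact_force: [-8.5, 4.8, 6.1]
grip_width: 0.0003
grip_force: 4.9
```

```bash
python3 -c "
from h import *
s,q=st();print(Q(0))"
```

```text
t 11.13 tcp in chassis mm [-148.3  -54.6  122. ] F ch [-9.3  2.7  6.1] j [ 0.1   0.45 -0.15 -0.   -0.97 -1.9 ]
[-140.2  -55. ]
```

{"fn": "servo_tool", "kwargs": {
  "series": [
    [-0.7,0,0,0,0,0,-1],
    [-1.4,0,0,0,0,0,-1],
    [-2.1,0,0,0,0,0,-1],
    [-2.8,0,0,0,0,0,-1],
    [-3.5,0,0,0,0,0,-1]
  ]
}}

```text
t: 11.55
ee_pos: [0.6086, -0.1013, 0.122]
orientation: [[-0.974, 0.226, -0.009], [0.226, 0.974, -0.0], [0.008, -0.002, -1.0]]
contact_force: [-10.1, 4.9, 7.8]
grip_width: 0.0002
grip_force: 5.7
```

{"fn": "servo_tool", "kwargs": {
  "series": [
    [-0.6,0,0,0,0,0,-1],
    [-1.2,0,0,0,0,0,-1],
    [-1.8,0,0,0,0,0,-1],
    [-2.4,0,0,0,0,0,-1],
    [-3,0,0,0,0,0,-1]
  ]
}}

```text
t: 11.97
ee_pos: [0.6145, -0.1026, 0.1222]
orientation: [[-0.974, 0.226, -0.002], [0.226, 0.974, -0.001], [0.002, -0.002, -1.0]]
contact_force: [-5.7, 1.1, 4.3]
grip_width: 0.0005
grip_force: 2.8
```

```bash
python3 -c "
from h import *
s,q=st()"
```

```text
t 11.97 tcp in chassis mm [-139.6  -54.8  122.2] F ch [-5.8 -0.3  4.3] j [ 0.09  0.47 -0.13  0.   -0.98 -1.89]
```

{"fn": "servo_tool", "kwargs": {
  "series": [
    [-0.5,0,0,0,0,0,-1],
    [-1,0,0,0,0,0,-1],
    [-1.5,0,0,0,0,0,-1],
    [-2,0,0,0,0,0,-1],
    [-2,0,0,0,0,0,-1]
  ]
}}

```text
t: 12.38
ee_pos: [0.6157, -0.103, 0.1222]
orientation: [[-0.974, 0.225, -0.004], [0.225, 0.974, -0.001], [0.004, -0.002, -1.0]]
contact_force: [-7.7, 2.4, 4.7]
grip_width: 0.0002
grip_force: 3.9
```

{"fn": "servo_tool", "kwargs": {
  "series": [
    [3,0,0,0,0,0,-1],
    [8,0,0,0,0,0,-1],
    [16,0,0,0,0,0,-1],
    [30,0,0,0,0,0,-1],
    [50,0,0,0,0,0,-1]
  ]
}}

```text
t: 12.8
ee_pos: [0.5698, -0.0919, 0.1221]
orientation: [[-0.974, 0.225, 0.003], [0.225, 0.974, -0.002], [-0.003, -0.001, -1.0]]
contact_force: [-0.5, 0.2, -0.5]
grip_width: 0.0006
grip_force: 0.0
```

{"fn": "servo_tool", "kwargs": {
  "series": [
    [30,0,-20,0,0,0,-1],
    [60,0,-50,0,0,0,-1],
    [90,0,-80,0,0,0,-1],
    [90,0,-80,0,0,0,-1],
    [90,0,-80,0,0,0,-1]
  ]
}}

```text
t: 13.22
ee_pos: [0.4815, -0.0711, 0.2049]
orientation: [[-0.974, 0.224, 0.008], [0.224, 0.975, -0.001], [-0.008, 0.001, -1.0]]
contact_force: [-0.3, -0.3, -0.7]
grip_width: 0.0003
grip_force: 0.0
```

```bash
python3 - <<'E'
from h import *
s,q=st()
_,d=snap('side','s4');snap('top','t4')
a=cv2.imread('pics/s4.png')[160:310,200:400];b=cv2.imread('pics/t4.png')[130:280,280:480]
cv2.imwrite('pics/c5.png',np.vstack([cv2.resize(a,(400,300)),cv2.resize(b,(400,300))]))
X=cloud('top',np.load('pics/t4.npy')); X=np.c_[(X-[p[0],p[1],0])@C]
m=X[(X[:,0]<-.112)&(X[:,0]>-.2)&(abs(X[:,1])<.11)&(X[:,2]>.157)&(X[:,2]<.168)]
print(len(m)); 
if len(m)>5: print(np.polyfit(m[:,1],m[:,0],1), m[:,0].mean())
E
```

```text
t 13.22 tcp in chassis mm [-276.3  -54.7  204.9] F ch [-0.2 -0.4 -0.7] j [ 0.19  0.16 -0.35  0.   -1.05 -1.99]
336
[ 0.00995305 -0.1253017 ] -0.1252390116092706
```

View pics/c5.png

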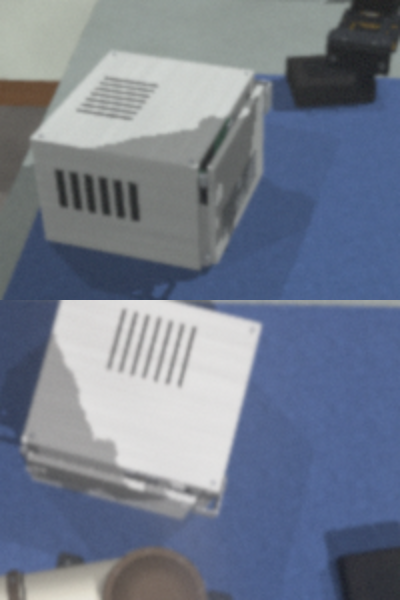

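The crop shows the door shut and parallel to the front rim (fitted angle about 0.01 rad) after release, with the arm clear.

```bash
python3 -c "
from cell import workorder
print(workorder.job_done())"
```

```text
the job is handed in; nothing more can be done
None
```

The module is pushed home against its end stop (about 14 N peak read), and the door's latch snapped in (about 14 N peak read); the door stayed shut once I backed the arm clear, and the job was handed in at about 13 s on the robot's clock, with no verdict returned.

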